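# Start the saucepan simmering on the twin hob

### The arm

A 6-joint arm with a two-finger parallel gripper is mounted at the origin on the work surface. World frame = base frame: x ahead of the robot, y to its left, z up, the work surface at z = 0. Lengths are in m, angles in rad, forces in N, time in s.
With the tool pointing down it reaches from about 0.375 to 0.975 m from the base axis. Payload 3.8 kg.
Tool frame: the origin (TCP) lies midway between the tips of the shut fingers; the grasp point (between the pads) lies 19 mm behind it; z points along the fingers, y is the line along which they close (so a half turn about z gives the same grasp; the last joint's range is limited). The gripper opens to 85 mm and grips with 20 to 120 N. Pads are 22 mm wide; open, the fingers measure 114 mm over their backs; the gripper's body (76 mm by 85 mm) begins 54 mm behind the grasp point. The pads swing forward as they close: fully open they stand 13 mm farther back than shut.
Start: joints at [-1.293, 0.264, 1.604, -0, 1.274, -0.037], TCP at [0.209, -0.642, 0.231] pointing down, gripper open.
Joint ranges: [-2.63, 2.63], [-0.94, 2.18], [0.31, 2.57], [-1.31, 4.45], [0, 2.66], [-2.55, 2.55]. Speed limits (rad/s): [2.57, 2.57, 3.14, 3.14, 3.14, 3.14].

### API

Orientations are given as a rotation vector (axis times angle).
In Python, from workcell import * gives the robot as it stands. The module is installed in compiled form; this text tells all that it offers.
- The arm moves only by the tool apply_moves, never from a script. Its arguments are lists of equal length, an entry for each row: "fingers": the opening, from 0 (shut) to 1 (fully open); "travel": the shift along the tool's x, y, z normalised to -1 to 1, where 1 is 0.05 m, a list of three; "rotation": the turn, a rotation vector about the tool's x, y, z normalised to -1 to 1, where 1 is 6 degrees, a list of three. In form: {"fingers": [fingers, ...], "travel": [[dx, dy, dz], ...], "rotation": [[ax, ay, az], ...]}. A call has 1 to 12 rows; each row shifts and turns the commanded pose from where the row before left it, along the tool's axes as they then stand; what a row does not reach is not made up. A row lasts 1/10 s, in which the tool goes at most 50 mm and 8.59 degrees, less where a joint would pass 70% of its speed; a pose out of reach is approached as far as the arm can. A call with a number of a shift or a turn outside -1 to 1 is refused whole. A call with a gripper value outside its range is refused whole. The fingers move at their own pace and stop on an object; "newtons" is the grip in N (left out, the last holds). Time passes only in rows, so rows that do not move let the fingers close. It gives the time, the measured TCP pose, the force, the opening and the grip force at its end, in the units of the state.
- read_state(): the state, without advancing time (a new reading comes with each control period).
- read_camera(name): name is "side" or "top" or "wrist"; returns a dict with "image" (384x512x3 uint8, red, green, blue), "fx", "fy", "cx", "cy" (pixels), "extrinsics" (4x4, takes a point from world to camera coordinates). Camera axes: x right, y down, z forward; pixel columns grow to the right and rows downward; lengths in m; the calibration is good to about 2 mm. A picture is of the moment at which its call begins. There is no depth.
- finish_job(): hands the job in; it is judged then, once.
Trained networks look in the newest picture that a camera, given by its name, has taken for a name from the list of things; names that differ only in an ending like _2 or _b are one class to them, and where a whole thing is asked for, a point or a joint stands for the part that bears it (a point fixed in the world has none). Each returns a list of dicts, best first, with "p" (0 to 1); they miss things now and then, are a little off and sometimes report something else, mostly with a low value. They report only what shows in the picture. A call takes as long as a camera call.
- regions_of(camera, name): "mask" (384x512 bool, what is visible of it) and "bbox" ([left, top, width, height] in pixels, round what is visible of it).
- tip_of(camera, name): "location" ([column, row] in pixels: a listed point, or the origin of a listed thing).
The state is a dict: "time": time; "q": joint angles; "joint_vel": joint speeds; "joint_torque": joint torques, N m; "tool_pos": TCP position; "tcp_rot": TCP orientation; "wrist_force": force on the tool from outside, world axes, zero at the start; "torque": the same for the moment, N m; "width": opening from 0.0 (shut) to 1.0 (fully open); "grip_force": force on a finger pad.
Only numpy, scipy, OpenCV 4.12 (cv2) and the standard library are available. Lean on these libraries where they do the work, as an engineer would, in place of code of your own. Each camera call takes 0.05 s, during which the arm holds its last target. There are 200 camera calls.

### The job

Get the blue saucepan simmering: first set the blue lid down gently on it so that it is fully seated, then turn the selector knob as far as it goes towards the plate the saucepan stands on, and last turn the heat knob until its white pointer points at the orange index clip. Leave the saucepan on its plate, and do not move the orange clip, the skillet or the other things on the counter.

Things in the scene. Friction and masses are not known exactly. Their poses are not given: they have to be found in the camera images.
- hob: white twin hob, fixed, 290 mm deep (x) by 420 mm wide (y), top surface 60 mm above the counter; two dark round plates (150 mm across, tops 66 mm up) in its far half and two black knobs in its near half: the left knob (hob x -90, y +75 mm) is the plate selector, the right one (x -90, y -75 mm) the heat knob. Origin: centre of its underside; x points away from the robot side, y to the left plate
- plate_left (a point): top centre of the hob's left plate (hob x +50, y +105 mm)
- plate_right (a point): top centre of the hob's right plate (hob x +50, y -105 mm)
- saucepan: blue enamel saucepan, 142 mm outer and 135 mm inner diameter, 75 mm high, about 0.75 kg, with a 120 mm long wooden handle along its +x; it stands open on one of the two plates. Origin: centre of its underside, z up
- lid: blue and steel lid lying on the counter, knob up: rim disc 147 mm across whose underside is 8 mm above the origin; a steel step 127 mm across below it that drops inside the pan; wooden knob 30 mm across, from 14 to 46 mm above the origin, at the centre. About 0.28 kg. Origin: centre of its underside. Seated, its origin is 67 mm above the saucepan's origin, on the saucepan's axis
- lid_knob (a point): centre of the lid's wooden knob, 37 mm above the lid's origin, at a good height to grip
- selector (a joint): angle of the selector knob, rad, clockwise seen from above: 0 = pointer along hob +x (away from the robot), off (as it starts); -0.9 = end stop, pointer at the dark mark on the upper left, left plate on; +0.9 = end stop, pointer at the mark on the upper right, right plate on; stays where it is left
- selector_grip (a point): on the selector's axis at grip height: the knob is a black disc 68 mm across, 10 mm high, with an upright grip bar on it 60 mm long, 16 mm thick and 36 mm high (bar from 24 mm below this point to 12 mm above it). The bar lies along this point's x axis; a white line on the bar's top marks the pointer end (+x)
- heat (a joint): angle of the heat knob, rad, clockwise seen from above: 0 = pointer along hob +x; stiff, stays where it is left; stops at 0 and 3.3
- heat_grip (a point): on the heat knob's axis at grip height; same knob as the selector, bar along this point's x axis, pointer end (+x) marked with a white line
- heat_pointer (a point): point 42 mm from the heat knob's axis in its pointer direction, turning with it, just outside the knob's disc
- index_mark (a point): the orange index clip, 14 x 10 mm and 5 mm high, low beside the heat knob on its dial ring: this point is 42 mm from the knob's axis, so the knob is set right when heat_pointer is over it
- skillet: bystander: low black skillet, 144 mm across, 30 mm high, with a 120 mm handle, on the other plate. Origin: centre of its underside
- bowl: bystander: terracotta bowl, 136 mm across, 55 mm high. Origin: centre of its underside
- mug: bystander: white mug, 78 mm across, 90 mm high. Origin: centre of its underside
- salt_jar: bystander: glass jar with steel cap, 72 mm across, 110 mm high. Origin: centre of its underside

How it is judged:
By the outcome, as a careful person would: the job done as asked, in the order asked, and still so for the second after the job is handed in, with the robot touching nothing.
It also fails if it takes over 67 s, if anything falls off the work surface, if the arm or the gripper's body presses on something with over 40 N, if the wrist force passes 120 N, or if a joint passes its speed limit or range.

## Working session

There is one attempt and no reset: what is moved stays moved. The work goes in short steps, Python scripts to look and compute and a tool call to move; the robot and the scene stay as the last step left them, time stands still between calls to the robot, and variables do not carry over. Pictures are saved under pics/ and viewed, at most 10 in all, crops included, and the job is handed in when it is done.

Besides the shell and the picture viewer there is one more tool, called after "Request:" in YAML: its name, and indented under it one key for each argument. apply_moves: Moves the arm, as the interface text tells. Scaled input: -1 to 1 covers 0.05 m each way for a shift and 6 degrees each way for a turn. Its arguments: {"type":"object","properties":{"fingers":{"type":"array","items":{"type":"number"}},"travel":{"type":"array","items":{"type":"array","items":{"type":"number"}}},"rotation":{"type":"array","items":{"type":"array","items":{"type":"number"}}},"newtons":{"type":"number"}},"required":["fingers","travel","rotation"]}

```bash
mkdir -p pics; cat > h.py <<'E'
from workcell import *
import numpy as np, cv2
from scipy.spatial.transform import Rotation as R
def cam(n,save=None):
    c=read_camera(n)
    if save: cv2.imwrite('pics/'+save,c['image'][:,:,::-1])
    return c
def ray(c,px):
    T=np.array(c['extrinsics']);o=-T[:3,:3].T@T[:3,3]
    d=T[:3,:3].T@np.array([(px[0]-c['cx'])/c['fx'],(px[1]-c['cy'])/c['fy'],1]);return o,d/np.linalg.norm(d)
def atz(c,px,z):
    o,d=ray(c,px);return o+d*(z-o[2])/d[2]
def proj(c,p):
    T=np.array(c['extrinsics']);q=T[:3,:3]@np.array(p)+T[:3,3];return np.array([c['fx']*q[0]/q[2]+c['cx'],c['fy']*q[1]/q[2]+c['cy']])
def tri(rs):
    A=0;b=0
    for o,d in rs:
        P=np.eye(3)-np.outer(d,d);A=A+P;b=b+P@o
    return np.linalg.solve(A,b)
E
python3 - <<'E'
from h import *
s=read_state();print(s['tool_pos'],s['tcp_rot'],s['width'])
print(R.from_rotvec(s['tcp_rot']).as_matrix().round(3))
C={n:cam(n,n+'0.png') for n in('top','side')}
for n in C: print(n,np.round(np.linalg.inv(C[n]['extrinsics'])[:3,3],3),C[n]['fx'])
for nm in 'hob plate_left plate_right saucepan lid lid_knob selector_grip heat_grip heat_pointer index_mark skillet bowl mug salt_jar'.split():
    r=[]
    for n in C:
        t=tip_of(n,nm)
        if t: r.append((n,t[0]['location'],t[0]['p'],ray(C[n],t[0]['location'])))
    print(nm,[(a,np.round(b,1),round(p,2)) for a,b,p,_ in r], tri([x[3] for x in r]).round(4) if len(r)>1 else '')
im=np.hstack([cv2.resize(C[n]['image'],(512,384)) for n in C]);
E
```

```text
[ 0.20878527 -0.64111831  0.2299423 ] [-3.10052454e+00 -4.92091572e-01  4.35878699e-04] 1.0011968438790146
[[ 0.951  0.31  -0.001]
 [ 0.31  -0.951  0.002]
 [ 0.    -0.002 -1.   ]]
top [0.421 0.    1.18 ] 418.97000625839314
side [ 0.415 -0.79   1.044] 468.2270769968485
hob [('top', array([270.3, 176.7]), 0.64), ('side', array([274.4, 198.5]), 0.73)] [ 0.5937 -0.0043  0.0094]
plate_left [] 
plate_right [('side', array([281.5, 153.8]), 0.45)] 
saucepan [('top', array([233.2, 161.1]), 0.75), ('side', array([281.8, 153.2]), 0.75)] [0.6271 0.0944 0.0845]
lid [('top', array([396.1, 228.6]), 0.69), ('side', array([236.7, 326.5]), 0.71)] [ 4.461e-01 -3.534e-01  3.000e-04]
lid_knob [('top', array([402.1, 228.3]), 0.58), ('side', array([241., 321.]), 0.76)] [ 0.4511 -0.3581  0.0385]
selector_grip [('top', array([245.1, 210.7]), 0.58), ('side', array([254.2, 224. ]), 0.28)] [ 0.5317  0.0788 -0.225 ]
heat_grip [('top', array([303.1, 207.9]), 0.62), ('side', array([244.4, 208.5]), 0.67)] [ 0.499  -0.0886  0.0932]
heat_pointer [('top', array([304.2, 191.1]), 0.8), ('side', array([262.1, 215.2]), 0.62)] [ 0.545  -0.0945  0.0637]
index_mark [('top', array([317.9, 200. ]), 0.54), ('side', array([251.6, 224.3]), 0.48)] [ 0.5162 -0.1288  0.0787]
skillet [('top', array([310.2, 153.9]), 0.69), ('side', array([302.2, 216.1]), 0.93)] [ 0.6464 -0.112   0.0638]
bowl [('top', array([135.6, 226.2]), 0.96), ('side', array([214.8, 115.4]), 0.86)] [ 0.4583  0.3787 -0.0064]
mug [('top', array([407.1, 163.2]), 0.61), ('side', array([320.6, 331. ]), 0.75)] [ 6.330e-01 -3.917e-01  4.000e-04]
salt_jar [('top', array([125.6, 158.9]), 0.75), ('side', array([271.1, 101.4]), 0.67)] [0.6521 0.4121 0.0017]
```

View pics/top0.png

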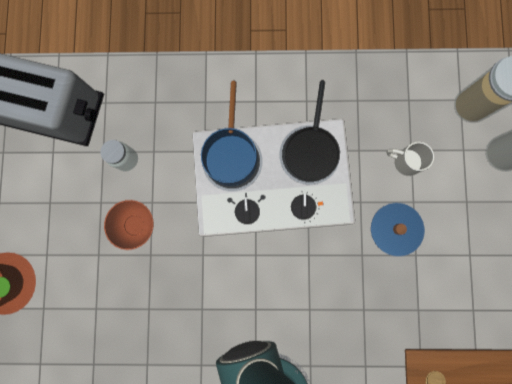

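View pics/side0.png

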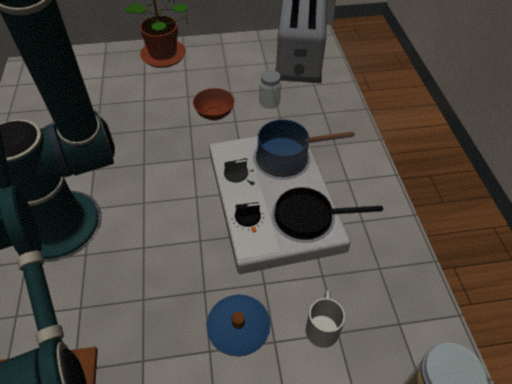

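The top view shows the blue pan on the left plate (230,157), the lid at (397,229) and the knobs at (247,211) and (304,207). The orange clip is at (321,204), to the right of the heat knob, and its pointer is at 0. I'll refine these positions by fitting silhouettes.

```bash
cat >> h.py <<'E'
from scipy.optimize import minimize
def sil(c,x,y,cyls,shape=(384,512),S=4):
    a=np.linspace(0,2*np.pi,60);m=np.zeros((shape[0]*S,shape[1]*S),np.uint8)
    P=[proj(c,(x+r*np.cos(t),y+r*np.sin(t),z)) for r,z in cyls for t in a]
    h=cv2.convexHull(np.float32(P)); cv2.fillPoly(m,[np.int32(np.round((h+.5)*S))],1)
    return cv2.resize(m.astype(np.float32),shape[::-1],interpolation=cv2.INTER_AREA)
def blue(c):
    h=cv2.cvtColor(c['image'],cv2.COLOR_RGB2HSV);return cv2.inRange(h,(100,90,30),(120,255,255))>0
def fit(c,mask,x0,cyls):
    f=lambda p:np.abs(sil(c,p[0],p[1],cyls)-mask).sum()
    r=minimize(f,x0,method='Nelder-Mead',options=dict(initial_simplex=[x0,[x0[0]+.01,x0[1]],[x0[0],x0[1]+.01]],xatol=1e-4));return r.x,r.fun,mask.sum()
E
python3 - <<'E'
from h import *
for n in('top','side'):
    c=cam(n);b=blue(c)
    for nm,x0,cy in(('lid',[.448,-.356],[(.0735,.008),(.0735,.014)]),('saucepan',[.627,.095],[(.071,.066),(.071,.141)])):
        s=cv2.dilate((sil(c,*x0,cy)>0).astype(np.uint8),np.ones((15,15)))>0
        m=b&s; m=cv2.morphologyEx(m.astype(np.uint8),cv2.MORPH_CLOSE,np.ones((9,9)))
        if nm=='saucepan' or 1:
            k,l,st,_=cv2.connectedComponentsWithStats(m);i=1+np.argmax(st[1:,4]);m=(l==i)
        print(n,nm,fit(c,m,x0,cy))
    h=cv2.cvtColor(c['image'],cv2.COLOR_RGB2HSV)
    o=cv2.inRange(h,(5,180,150),(20,255,255))
    for nm in('selector','heat','index_mark','hob'):
        r=regions_of(n,nm)
        if r:
            ys,xs=np.nonzero(r[0]['mask']);z=dict(selector=.07,heat=.07,index_mark=.065,hob=.06)[nm]
            print(n,nm,round(r[0]['p'],2),(xs.mean().round(1),ys.mean().round(1)),atz(c,(xs.mean(),ys.mean()),z).round(4))
            if nm=='hob':
                box=cv2.minAreaRect(np.column_stack([xs,ys]).astype(np.float32));Q=cv2.boxPoints(box)
                print(Q.round(1).tolist(),[atz(c,q,.06).round(3).tolist() for q in Q])
E
```

```text
top lid (array([ 0.44907341, -0.35196892]), np.float64(258.25), np.int64(2053))
top saucepan (array([0.63247535, 0.10298442]), np.float64(218.1875), np.int64(2421))
top selector 0.94 (np.float64(246.9), np.float64(211.6)) [0.4929 0.0582 0.07  ]
top heat 0.59 (np.float64(303.2), np.float64(207.1)) [ 0.5044 -0.0908  0.07  ]
top hob 0.88 (np.float64(274.0), np.float64(188.1)) [ 0.5567 -0.014   0.06  ]
[[189.8000030517578, 131.60000610351562], [346.3999938964844, 118.0999984741211], [355.5, 223.89999389648438], [199.0, 237.39999389648438]] [[0.714, 0.217, 0.06], [0.749, -0.213, 0.06], [0.46, -0.229, 0.06], [0.425, 0.186, 0.06]]
side lid (array([ 0.4469093 , -0.35049559]), np.float64(341.9375), np.int64(2841))
side saucepan (array([0.63663379, 0.13527588]), np.float64(919.625), np.int64(1450))
side selector 0.78 (np.float64(235.5), np.float64(170.0)) [0.4927 0.0631 0.07  ]
side heat 0.58 (np.float64(247.5), np.float64(213.6)) [ 0.505  -0.0889  0.07  ]
side index_mark 0.15 (np.float64(269.1), np.float64(89.5)) [0.6434 0.3984 0.065 ]
side hob 0.86 (np.float64(267.6), np.float64(208.4)) [ 0.5604 -0.0724  0.06  ]
[[207.3000030517578, 144.3000030517578], [321.8999938964844, 118.0999984741211], [352.29998779296875, 250.89999389648438], [237.6999969482422, 277.1000061035156]] [[0.424, 0.183, 0.06], [0.783, 0.246, 0.06], [0.744, -0.229, 0.06], [0.458, -0.26, 0.06]]
```

Request:
apply_moves:
  fingers: [1,1,1,1,1,1,1,1,1,1,1]
  travel:
    - [0.634,-0.404,0]
    - [0.634,-0.404,0]
    - [0.634,-0.404,0]
    - [0.634,-0.404,0]
    - [0.634,-0.404,0]
    - [0.634,-0.404,0]
    - [0.634,-0.404,0]
    - [0.634,-0.404,0]
    - [0.634,-0.404,0]
    - [0.634,-0.404,0]
    - [0,0,0]
  rotation:
    - [0,0,0]
    - [0,0,0]
    - [0,0,0]
    - [0,0,0]
    - [0,0,0]
    - [0,0,0]
    - [0,0,0]
    - [0,0,0]
    - [0,0,0]
    - [0,0,0]
    - [0,0,0]

```text
time: 3.1
tool_pos: [0.4503, -0.3483, 0.2315]
tcp_rot: [-3.101, -0.499, -0.003]
wrist_force: [0.3, -1.1, -0.3]
width: 1.001
grip_force: 0.0
```

```bash
cat >> h.py <<'E'
def totool(target):
    s=read_state();M=R.from_rotvec(s['tcp_rot']).as_matrix();return M.T@(np.array(target)-s['tool_pos'])
E
python3 - <<'E'
from h import *
c=cam('wrist','w1.png');s=read_state();print(s['time'],s['tool_pos'],np.linalg.inv(c['extrinsics'])[:3,3].round(3),c['fx'])
print(R.from_rotvec(s['tcp_rot']).as_matrix().round(4).tolist())
for nm in('lid_knob','lid'):
    for t in tip_of('wrist',nm)[:1]: print(nm,t, atz(c,t['location'],.037 if 'k' in nm else 0))
E
```

```text
3.15 [ 0.44907736 -0.34999096  0.23144112] [ 0.514 -0.328  0.373] 304.29584189173426
[[0.9497, 0.3132, 0.0002], [0.3132, -0.9497, -0.0001], [0.0002, 0.0002, -1.0]]
lid_knob {'location': [254.3, 173.9], 'p': 0.81} [ 0.44910604 -0.35378848  0.037     ]
lid {'location': [253.5, 166.6], 'p': 0.75} [ 0.45046098 -0.35272929  0.        ]
```

View pics/w1.png

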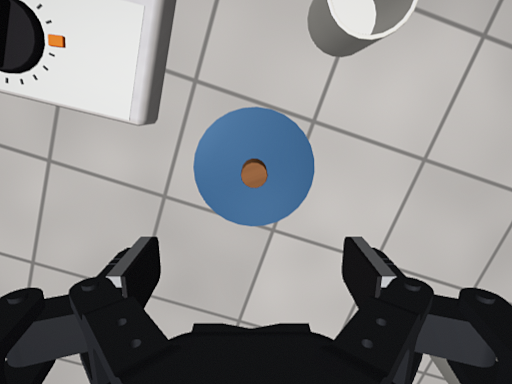

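Request:
apply_moves:
  fingers: [1,1,1,1,1,1,1,1,1,1]
  travel:
    - [-0.02,0.05,0.6]
    - [0,0,0.6]
    - [0,0,0.6]
    - [0,0,0.6]
    - [0,0,0.6]
    - [0,0,0.6]
    - [0,0,0.3]
    - [0,0,0.2]
    - [0,0,0.13]
    - [0,0,0]
  rotation:
    - [0,0,0]
    - [0,0,0]
    - [0,0,0]
    - [0,0,0]
    - [0,0,0]
    - [0,0,0]
    - [0,0,0]
    - [0,0,0]
    - [0,0,0]
    - [0,0,0]

```text
time: 4.25
tool_pos: [0.4477, -0.3547, 0.0198]
tcp_rot: [3.103, 0.492, 0.0]
wrist_force: [-0.4, 0.1, -0.1]
width: 1.003
grip_force: 0.0
```

Request:
apply_moves:
  fingers: [0,0,0,0,0,0,0,0,0,0]
  newtons: 60
  travel:
    - [0,0,0]
    - [0,0,0]
    - [0,0,0]
    - [0,0,0]
    - [0,0,0]
    - [0,0,0]
    - [0,0,0]
    - [0,0,0]
    - [0,0,0]
    - [0,0,0]
  rotation:
    - [0,0,0]
    - [0,0,0]
    - [0,0,0]
    - [0,0,0]
    - [0,0,0]
    - [0,0,0]
    - [0,0,0]
    - [0,0,0]
    - [0,0,0]
    - [0,0,0]

```text
time: 5.25
tool_pos: [0.4482, -0.3543, 0.0208]
tcp_rot: [3.102, 0.492, 0.001]
wrist_force: [-1.4, 1.7, 5.3]
width: 0.329
grip_force: 59.5
```

Request:
apply_moves:
  fingers: [0,0,0,0,0,0,0,0,0]
  travel:
    - [0,0,-0.1]
    - [0,0,-0.3]
    - [0,0,-0.6]
    - [0,0,-0.7]
    - [0,0,-0.7]
    - [0,0,-0.7]
    - [0,0,-0.7]
    - [0,0,-0.5]
    - [0,0,-0.2]
  rotation:
    - [0,0,0]
    - [0,0,0]
    - [0,0,0]
    - [0,0,0]
    - [0,0,0]
    - [0,0,0]
    - [0,0,0]
    - [0,0,0]
    - [0,0,0]

```text
time: 6.15
tool_pos: [0.4489, -0.3554, 0.2493]
tcp_rot: [3.098, 0.492, 0.006]
wrist_force: [0.1, -1.2, -2.3]
width: 0.331
grip_force: 59.8
```

Request:
apply_moves:
  fingers: [0,0,0,0,0,0,0,0,0,0,0,0]
  travel:
    - [0.15,-0.25,0]
    - [0.3,-0.55,0]
    - [0.4,-0.75,0]
    - [0.42,-0.76,0]
    - [0.42,-0.76,0]
    - [0.42,-0.76,0]
    - [0.42,-0.76,0]
    - [0.42,-0.76,0]
    - [0.42,-0.76,0]
    - [0.4,-0.72,0]
    - [0.25,-0.5,0]
    - [0.15,-0.25,0]
  rotation:
    - [0,0,0]
    - [0,0,0]
    - [0,0,0]
    - [0,0,0]
    - [0,0,0]
    - [0,0,0]
    - [0,0,0]
    - [0,0,0]
    - [0,0,0]
    - [0,0,0]
    - [0,0,0]
    - [0,0,0]

```text
time: 7.35
tool_pos: [0.5267, 0.0737, 0.2422]
tcp_rot: [-3.101, -0.497, 0.007]
wrist_force: [-0.5, -0.7, -3.4]
width: 0.331
grip_force: 59.9
```

```bash
python3 - <<'E'
from h import *
c=cam('wrist','w2.png');s=read_state();print(s['time'],s['tool_pos'],s['wrist_force'],s['width'],s['grip_force'])
for nm,z in(('lid_knob',.245),('saucepan',.066),('selector_grip',.094),('heat_grip',.094),('heat_pointer',.065),('index_mark',.065)):
    for t in tip_of('wrist',nm)[:1]: print(nm,t, atz(c,t['location'],z).round(4))
E
```

```text
7.4 [0.52737037 0.0746052  0.24252081] [ 0.8772303   1.99758494 -3.16017385] 0.3281262296989578 59.93929982185364
lid_knob {'location': [249.1, 256.9], 'p': 0.69} [0.5223 0.0723 0.245 ]
saucepan {'location': [253.9, 61.2], 'p': 0.66} [0.6336 0.1051 0.066 ]
selector_grip {'location': [416.3, 237.8], 'p': 0.17} [ 0.522  -0.1078  0.094 ]
heat_grip {'location': [396.8, 244.2], 'p': 0.8} [ 0.5092 -0.0918  0.094 ]
heat_pointer {'location': [398.0, 196.7], 'p': 0.98} [ 0.5527 -0.0873  0.065 ]
index_mark {'location': [416.1, 239.6], 'p': 0.52} [ 0.513  -0.1287  0.065 ]
```

View pics/w2.png

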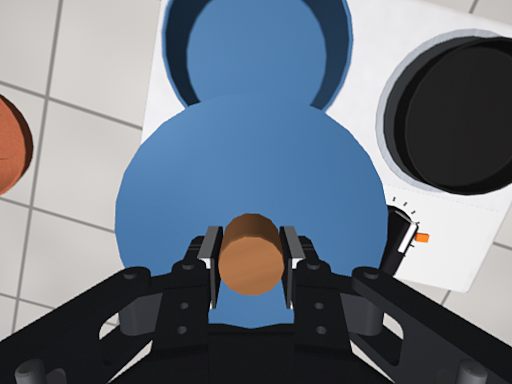

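```bash
cat >> h.py <<'E'
from scipy.optimize import least_squares
from scipy.ndimage import map_coordinates
def circfit(c,x0,r,z,ang,band=.010,isblue=True):
    im=c['image'].astype(float); g=im[:,:,0]; x=np.array(x0,float)
    for it in range(3):
        pts=[]
        rr=np.linspace(r-band,r+band,81)
        for a in np.radians(ang):
            P=np.array([proj(c,(x[0]+q*np.cos(a),x[1]+q*np.sin(a),z)) for q in rr])
            if P.min()<2 or P[:,0].max()>509 or P[:,1].max()>381: continue
            v=map_coordinates(g,[P[:,1],P[:,0]],order=1);d=v[6:]-v[:-6]
            i=np.argmax(d)
            if d[i]>25: pts.append(x+rr[i+3]*np.array([np.cos(a),np.sin(a)]))
        pts=np.array(pts)
        s=least_squares(lambda p:np.hypot(*(pts-p[:2]).T)-r,x,loss='soft_l1',f_scale=.0008);x=s.x
    return x.round(4),len(pts),np.sqrt(np.median(s.fun**2)).round(4)
E
python3 - <<'E'
from h import *
c=cam('wrist');s=read_state();print(s['tool_pos'])
t0=np.degrees(np.arctan2(.313,.95))
# lid: left/right arcs (image up = tool x, image right = tool y)
for z in(.2325,.2365,.2405): print('lid',circfit(c,s['tool_pos'][:2],.0735,z,list(range(int(t0)+45,int(t0)+105,2))+list(range(int(t0)-105,int(t0)-45,2))))
for a in(range(0,360,3),range(80,140,2)): print('pan',circfit(c,[.633,.104],.071,.141,[q for q in a]))
c=cam('top');print('pan top',circfit(c,[.633,.104],.071,.141,range(20,200,3)),circfit(c,[.633,.104],.071,.141,range(60,140,3)))
E
```

```text
[0.5283589  0.06948358 0.24453455]
lid (array([0.5297, 0.0687]), 60, np.float64(0.0005))
lid (array([0.5286, 0.0672]), 60, np.float64(0.0011))
lid (array([0.5267, 0.0657]), 60, np.float64(0.002))
pan (array([0.6345, 0.1031]), 43, np.float64(0.0007))
pan (array([0.6333, 0.1017]), 27, np.float64(0.0))Traceback (most recent call last):
  File "<stdin>", line 7, in <module>
  File "h.py", line 47, in circfit
    s=least_squares(lambda p:np.hypot(*(pts-p[:2]).T)-r,x,loss='soft_l1',f_scale=.0008);x=s.x
    return func(*args, **kwargs)
    vector_fun = VectorFunction(
        fun_wrapped,
    ...<6 lines>...
        workers=workers
    )
    self._update_fun()
    ~~~~~~~~~~~~~~~~^^
    self.f = self.fun_wrapped(xp_copy(self.x))
             ~~~~~~~~~~~~~~~~^^^^^^^^^^^^^^^^^
    return np.atleast_1d(self.fun(x))
                         ~~~~~~~~^^^
    return self.f(x, *self.args, **self.kwargs)
           ~~~~~~^^^^^^^^^^^^^^^^^^^^^^^^^^^^^^
  File "h.py", line 47, in <lambda>
    s=least_squares(lambda p:np.hypot(*(pts-p[:2]).T)-r,x,loss='soft_l1',f_scale=.0008);x=s.x
                                        ~~~^~~~~~
ValueError: operands could not be broadcast together with shapes (0,) (2,)
```

```bash
python3 - <<'E'
from h import *
t0=18.25;L=[];P=[];T=[]
for i in range(5):
    c=cam('wrist');s=read_state();T.append(s['tool_pos'])
    L.append(circfit(c,[.529,.068],.0735,.2335,list(np.arange(45,105,2)+t0)+list(t0-np.arange(45,105,2)))[0])
    P.append(circfit(c,[.634,.103],.071,.141,list(np.arange(70,140,2)+t0)+list(t0-np.arange(70,140,2)))[0])
print(np.mean(T,0),np.std(T,0));print(np.array(L).tolist());print(np.array(P).tolist())
E_=np.array(c['extrinsics']);print(E_[:3,:3].round(3).tolist(),c['cx'],c['cy'])
print(circfit(c,[.634,.103],.071,.141,np.arange(70,140,2)+t0),circfit(c,[.634,.103],.071,.141,t0-np.arange(70,140,2)))
im=c['image'].copy()
for (x,y),r,z in((L[-1],.0735,.2335),(P[-1],.071,.141)):
    for a in np.linspace(0,6.28,200):
        p=proj(c,(x+r*np.cos(a),y+r*np.sin(a),z));cv2.circle(im,tuple(int(v) for v in p.round()),0,(255,0,0),-1)
cv2.imwrite('pics/w3.png',cv2.resize(im,None,fx=1.5,fy=1.5)[:,:,::-1])
E
```

```text
[0.52861925 0.06995136 0.24488798] [3.38396706e-05 2.00785152e-04 3.05468133e-05]
[[0.5298, 0.0686], [0.5299, 0.0687], [0.5299, 0.0689], [0.53, 0.069], [0.53, 0.0691]]
[[0.6347, 0.1032], [0.6347, 0.1032], [0.6347, 0.1032], [0.6347, 0.1031], [0.6347, 0.1031]]
[[0.309, -0.951, 0.001], [-0.919, -0.298, 0.258], [-0.245, -0.081, -0.966]] 250.781138686355 190.9641374440171
(array([0.6333, 0.1017]), 30, np.float64(0.0)) (array([0.6328, 0.1036]), 30, np.float64(0.0002))
```

View pics/w3.png

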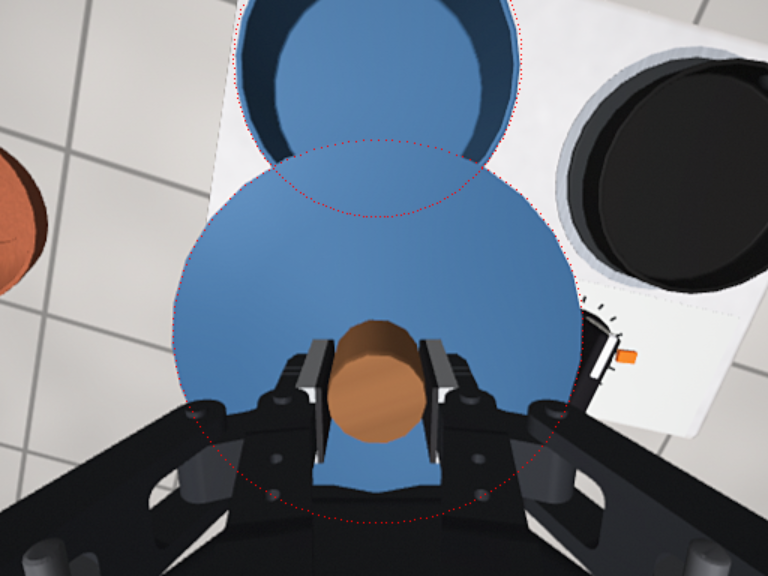

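```bash
python3 - <<'E'
from h import *
t0=18.25
c=cam('wrist')
for r in(.068,.069,.070,.071): 
  for z in (.141,):
    print(r,circfit(c,[.634,.103],r,z,np.r_[t0+np.arange(60,135,2),t0-np.arange(60,135,2)],band=.006))
c=cam('top')
g=c['image'].astype(int);b=blue(c)
m=b.astype(np.uint8);m[:,300:]=0;k,l,st,_=cv2.connectedComponentsWithStats(m);i=1+np.argmax(st[1:,4]);print(st[i]);
for cy in([(.071,.141)],[(.071,.141),(.071,.066)]): print(fit(c,l==i,[.633,.103],cy))
E
```

```text
0.068 (array([0.6302, 0.1017]), 66, np.float64(0.0018))
0.069 (array([0.6317, 0.1023]), 65, np.float64(0.0009))
0.07 (array([0.633 , 0.1027]), 64, np.float64(0.0001))
0.071 (array([0.6345, 0.1032]), 62, np.float64(0.0007))
[209 196  43  27 822]
(array([1.17792188, 0.23026562]), np.float64(822.0), np.int64(822))
(array([0.50776318, 0.08161357]), np.float64(1779.1875), np.int64(822))
```

Request:
apply_moves:
  fingers: [0,0,0,0,0,0,0,0,0,0,0]
  travel:
    - [0.2,0,0]
    - [0.45,0,0]
    - [0.5,0,0]
    - [0.5,0,0]
    - [0.37,0,0]
    - [0.15,0,0]
    - [0,0,0.3]
    - [0,0,0.5]
    - [0,0,0.4]
    - [0,0,0.16]
    - [0,0,0]
  rotation:
    - [0,0,0]
    - [0,0,0]
    - [0,0,0]
    - [0,0,0]
    - [0,0,0]
    - [0,0,0]
    - [0,0,0]
    - [0,0,0]
    - [0,0,0]
    - [0,0,0]
    - [0,0,0]

```text
time: 9.25
tool_pos: [0.6295, 0.1038, 0.1742]
tcp_rot: [-3.103, -0.492, 0.008]
wrist_force: [-0.0, -0.2, -3.8]
width: 0.33
grip_force: 59.9
```

```bash
python3 - <<'E'
from h import *
c=cam('wrist');s=read_state();print(s['time'],s['tool_pos'],s['wrist_force'])
t0=18.25;print(circfit(c,s['tool_pos'][:2],.0735,s['tool_pos'][2]-.0115,list(np.arange(45,105,2)+t0)+list(t0-np.arange(45,105,2))))
c=cam('side');im=c['image'][90:210,220:380];cv2.imwrite('pics/s4.png',cv2.resize(im,None,fx=4,fy=4,interpolation=2)[:,:,::-1])
E
```

```text
9.3 [0.63077235 0.10399393 0.1759374 ] [ 0.06214866 -0.20279052 -2.82329245]
(array([0.6299, 0.103 ]), 60, np.float64(0.0005))
```

View pics/s4.png

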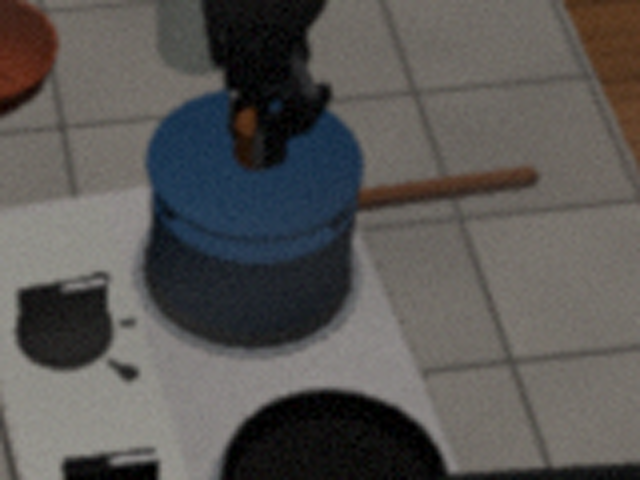

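Request:
apply_moves:
  fingers: [0,0,0,0,0,0]
  travel:
    - [0.02,0,0.06]
    - [0,0,0.06]
    - [0,0,0.06]
    - [0,0,0.06]
    - [0,0,0.05]
    - [0,0,0]
  rotation:
    - [0,0,0]
    - [0,0,0]
    - [0,0,0]
    - [0,0,0]
    - [0,0,0]
    - [0,0,0]

```text
time: 9.95
tool_pos: [0.6323, 0.1045, 0.1615]
tcp_rot: [-3.103, -0.492, 0.002]
wrist_force: [0.0, -0.1, -3.7]
width: 0.327
grip_force: 59.9
```

Request:
apply_moves:
  fingers: [0,0,0,0,0]
  travel:
    - [0,0,0.04]
    - [0,0,0.04]
    - [0,0,0.03]
    - [0,0,0]
    - [0,0,0]
  rotation:
    - [0,0,0]
    - [0,0,0]
    - [0,0,0]
    - [0,0,0]
    - [0,0,0]

```text
time: 10.45
tool_pos: [0.6327, 0.1046, 0.1567]
tcp_rot: [-3.103, -0.492, 0.0]
wrist_force: [0.6, 0.3, -3.1]
width: 0.328
grip_force: 59.9
```

Request:
apply_moves:
  fingers: [0,0,0,0]
  travel:
    - [0,0,0.02]
    - [0,0,0.02]
    - [0,0,0]
    - [0,0,0]
  rotation:
    - [0,0,0]
    - [0,0,0]
    - [0,0,0]
    - [0,0,0]

```text
time: 10.85
tool_pos: [0.6327, 0.1045, 0.1547]
tcp_rot: [-3.103, -0.492, 0.0]
wrist_force: [-0.8, -0.2, -3.1]
width: 0.331
grip_force: 59.9
```

Request:
apply_moves:
  fingers: [0,0,0,0]
  travel:
    - [0,0,0.02]
    - [0,0,0.01]
    - [0,0,0]
    - [0,0,0]
  rotation:
    - [0,0,0]
    - [0,0,0]
    - [0,0,0]
    - [0,0,0]

```text
time: 11.25
tool_pos: [0.6329, 0.1045, 0.1539]
tcp_rot: [3.103, 0.492, 0.001]
wrist_force: [-1.1, -0.2, 0.5]
width: 0.328
grip_force: 60.6
```

Request:
apply_moves:
  fingers: [0.4,0.6,1,1,1,1,1,1]
  travel:
    - [0,0,0]
    - [0,0,0]
    - [0,0,0]
    - [0,0,0]
    - [0,0,0]
    - [0,0,0]
    - [0,0,0]
    - [0,0,0]
  rotation:
    - [0,0,0]
    - [0,0,0]
    - [0,0,0]
    - [0,0,0]
    - [0,0,0]
    - [0,0,0]
    - [0,0,0]
    - [0,0,0]

```text
time: 12.05
tool_pos: [0.6327, 0.1045, 0.1533]
tcp_rot: [3.103, 0.492, 0.0]
wrist_force: [-0.6, -0.5, 0.3]
width: 0.999
grip_force: 0.0
```

Request:
apply_moves:
  fingers: [1,1,1,1,1,1]
  travel:
    - [0,0,-0.1]
    - [0,0,-0.4]
    - [0,0,-0.7]
    - [0,0,-0.7]
    - [0,0,-0.6]
    - [0,0,-0.3]
  rotation:
    - [0,0,0]
    - [0,0,0]
    - [0,0,0]
    - [0,0,0]
    - [0,0,0]
    - [0,0,0]

```text
time: 12.65
tool_pos: [0.6342, 0.1047, 0.2977]
tcp_rot: [3.103, 0.492, 0.009]
wrist_force: [-0.7, -0.2, 0.8]
width: 1.0
grip_force: 0.0
```

Request:
apply_moves:
  fingers: [1,1,1,1,1,1,1,1,1,1]
  travel:
    - [-0.3,0,0]
    - [-0.5,0,0.1]
    - [-0.6,0,0.2]
    - [-0.6,0,0.2]
    - [-0.5,0,0.2]
    - [-0.3,0,0.2]
    - [-0.16,0,0.1]
    - [0,0,0]
    - [0,0,0]
    - [0,0,0]
  rotation:
    - [0,0,0]
    - [0,0,0]
    - [0,0,0]
    - [0,0,0]
    - [0,0,0]
    - [0,0,0.4]
    - [0,0,0.8]
    - [0,0,0.7]
    - [0,0,0.33]
    - [0,0,0]

```text
time: 13.65
tool_pos: [0.4913, 0.059, 0.2426]
tcp_rot: [3.139, 0.127, -0.002]
wrist_force: [-0.2, 0.0, -0.4]
width: 1.001
grip_force: 0.0
```

```bash
python3 - <<'E'
from h import *
c=cam('wrist','w5.png');s=read_state();print(s['time'],s['tool_pos'],s['q'])
M=R.from_rotvec(s['tcp_rot']).as_matrix();print(np.degrees(np.arctan2(M[1,0],M[0,0])))
for nm,z in(('selector_grip',.094),('heat_grip',.094),('heat_pointer',.065),('index_mark',.065),('plate_left',.066),('lid',.133),('saucepan',.066)):
    for t in tip_of('wrist',nm)[:1]: print(nm,t, atz(c,t['location'],z).round(4))
E
```

```text
13.7 [0.49150144 0.05898782 0.24278227] [ 6.91477228e-02 -8.78932898e-02  1.96365274e+00 -3.70048427e-05
  1.26671934e+00  1.55786806e+00]
4.703243180719195
selector_grip {'location': [250.8, 180.3], 'p': 0.82} [0.4914 0.0584 0.094 ]
heat_grip {'location': [406.9, 174.7], 'p': 0.96} [ 0.5093 -0.0926  0.094 ]
heat_pointer {'location': [400.4, 130.9], 'p': 0.67} [ 0.5493 -0.0917  0.065 ]
index_mark {'location': [430.6, 164.2], 'p': 0.46} [ 0.5177 -0.1309  0.065 ]
saucepan {'location': [397.9, 129.4], 'p': 0.53} [ 0.5506 -0.0884  0.066 ]
```

View pics/w5.png

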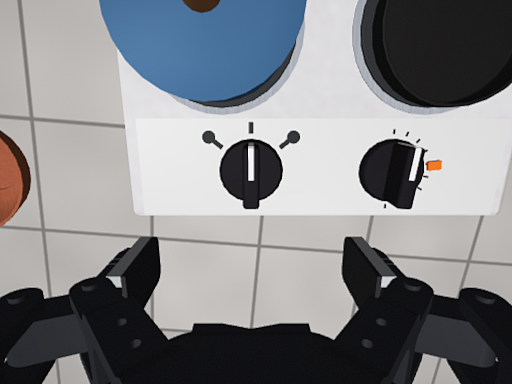

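Request:
apply_moves:
  fingers: [1,1,1,1,1,1,1,1,1]
  travel:
    - [0,0.01,0.3]
    - [0,0,0.6]
    - [0,0,0.7]
    - [0,0,0.7]
    - [0,0,0.5]
    - [0,0,0.3]
    - [0,0,0.15]
    - [0,0,0.046]
    - [0,0,0]
  rotation:
    - [0,0,0]
    - [0,0,0]
    - [0,0,0]
    - [0,0,0]
    - [0,0,0]
    - [0,0,0]
    - [0,0,0]
    - [0,0,0]
    - [0,0,0]

```text
time: 14.95
tool_pos: [0.4921, 0.0585, 0.0785]
tcp_rot: [-3.139, -0.128, -0.0]
wrist_force: [-0.2, -0.6, -0.1]
width: 1.0
grip_force: 0.0
```

Request:
apply_moves:
  fingers: [0,0,0,0,0,0,0,0,0,0]
  newtons: 40
  travel:
    - [0,0,0]
    - [0,0,0]
    - [0,0,0]
    - [0,0,0]
    - [0,0,0]
    - [0,0,0]
    - [0,0,0]
    - [0,0,0]
    - [0,0,0]
    - [0,0,0]
  rotation:
    - [0,0,0]
    - [0,0,0]
    - [0,0,0]
    - [0,0,0]
    - [0,0,0]
    - [0,0,0]
    - [0,0,0]
    - [0,0,0]
    - [0,0,0]
    - [0,0,0]

```text
time: 15.95
tool_pos: [0.4921, 0.059, 0.079]
tcp_rot: [-3.138, -0.127, -0.001]
wrist_force: [-2.5, 4.1, 5.2]
width: 0.182
grip_force: 41.5
```

Request:
apply_moves:
  fingers: [0,0,0,0,0,0,0,0,0,0,0,0]
  travel:
    - [0,0,0]
    - [0,0,0]
    - [0,0,0]
    - [0,0,0]
    - [0,0,0]
    - [0,0,0]
    - [0,0,0]
    - [0,0,0]
    - [0,0,0]
    - [0,0,0]
    - [0,0,0]
    - [0,0,0]
  rotation:
    - [0,0,-0.5]
    - [0,0,-0.8]
    - [0,0,-0.8]
    - [0,0,-0.8]
    - [0,0,-0.8]
    - [0,0,-0.8]
    - [0,0,-0.8]
    - [0,0,-0.8]
    - [0,0,-0.8]
    - [0,0,-0.8]
    - [0,0,-0.6]
    - [0,0,0]

```text
time: 17.15
tool_pos: [0.4927, 0.0583, 0.079]
tcp_rot: [2.792, 1.437, 0.002]
wrist_force: [-0.3, 0.4, 4.5]
width: 0.18
grip_force: 41.4
```

```bash
python3 - <<'E'
from h import *
s=read_state();M=R.from_rotvec(s['tcp_rot']).as_matrix();print(np.degrees(np.arctan2(M[1,0],M[0,0])),s['torque'],s['wrist_force'],s['grip_force'])
E
```

```text
54.481759417329805 [0.03374845 0.00977476 0.04317458] [-0.30071175  0.44770736  4.49506356] 41.39047086238861
```

Request:
apply_moves:
  fingers: [0,0,0,0]
  travel:
    - [0,0,0]
    - [0,0,0]
    - [0,0,0]
    - [0,0,0]
  rotation:
    - [0,0,-0.25]
    - [0,0,-0.25]
    - [0,0,-0.2]
    - [0,0,0]

```text
time: 17.55
tool_pos: [0.4927, 0.0583, 0.079]
tcp_rot: [2.742, 1.533, 0.002]
wrist_force: [-0.7, -1.6, 5.9]
width: 0.178
grip_force: 53.5
```

```bash
python3 - <<'E'
from h import *
s=read_state();M=R.from_rotvec(s['tcp_rot']).as_matrix();print(np.degrees(np.arctan2(M[1,0],M[0,0])),s['torque'],s['wrist_force'],s['grip_force'])
E
```

```text
58.42218471532255 [-0.22559768 -0.01053789 -1.4712815 ] [-0.65878299 -1.62033749  5.91810036] 53.538599610328674
```

Request:
apply_moves:
  fingers: [0.4,1,1,1,1,1,1,1,1,1,1]
  travel:
    - [0,0,0]
    - [0,0,0]
    - [0,0,0]
    - [0,0,0]
    - [0,0,0]
    - [0,0,-0.2]
    - [0,0,-0.5]
    - [0,0,-0.8]
    - [0,0,-0.8]
    - [0,0,-0.6]
    - [0,0,-0.2]
  rotation:
    - [0,0,0]
    - [0,0,0]
    - [0,0,0]
    - [0,0,0]
    - [0,0,0]
    - [0,0,0]
    - [0,0,0]
    - [0,0,0]
    - [0,0,0]
    - [0,0,0]
    - [0,0,0]

```text
time: 18.65
tool_pos: [0.4944, 0.0588, 0.2387]
tcp_rot: [2.736, 1.537, 0.011]
wrist_force: [0.6, -0.5, -0.4]
width: 0.997
grip_force: 0.0
```

Request:
apply_moves:
  fingers: [1,1,1,1,1,1,1,1,1,1,1,1]
  travel:
    - [-0.4,0.3,0]
    - [-0.4,0.3,0]
    - [-0.4,0.3,0]
    - [-0.4,0.3,0]
    - [-0.4,0.3,0]
    - [-0.4,0.3,0]
    - [0,0,0]
    - [0,0,0]
    - [0,0,0]
    - [0,0,0]
    - [0,0,0]
    - [0,0,0]
  rotation:
    - [0,0,0]
    - [0,0,0]
    - [0,0,0]
    - [0,0,0]
    - [0,0,0]
    - [0,0,0]
    - [0,0,-1]
    - [0,0,-1]
    - [0,0,-1]
    - [0,0,-1]
    - [0,0,-1]
    - [0,0,-1]

```text
time: 19.85
tool_pos: [0.5057, -0.0906, 0.2326]
tcp_rot: [-2.123, -2.313, 0.001]
wrist_force: [-0.2, -0.4, 0.7]
width: 0.998
grip_force: 0.0
```

Request:
apply_moves:
  fingers: [1,1,1,1,1,1,1,1,1,1,1,1]
  travel:
    - [0,0,0]
    - [0,0,0]
    - [0,0,0]
    - [0,0,0]
    - [0,0,0]
    - [0,0,0]
    - [0,0,0]
    - [0,0,0]
    - [0,0,0]
    - [0,0,0]
    - [0,0,0]
    - [0,0,0]
  rotation:
    - [0,0,-1]
    - [0,0,-1]
    - [0,0,-1]
    - [0,0,-1]
    - [0,0,-1]
    - [0,0,-1]
    - [0,0,-1]
    - [0,0,-1]
    - [0,0,-1]
    - [0,0,-1]
    - [0,0,-1]
    - [0,0,-1]

```text
time: 21.05
tool_pos: [0.5057, -0.0906, 0.2326]
tcp_rot: [-0.358, -3.119, -0.0]
wrist_force: [0.1, 0.2, 0.4]
width: 1.0
grip_force: 0.0
```

Request:
apply_moves:
  fingers: [1,1,1,1,1]
  travel:
    - [0,0,0]
    - [0,0,0]
    - [0,0,0]
    - [0,0,0]
    - [0,0,0]
  rotation:
    - [0,0,-1]
    - [0,0,-1]
    - [0,0,-0.8]
    - [0,0,-0.3]
    - [0,0,0]

```text
time: 21.55
tool_pos: [0.5058, -0.0906, 0.2327]
tcp_rot: [0.144, -3.137, -0.001]
wrist_force: [0.2, -0.0, -0.1]
width: 1.002
grip_force: 0.0
```

```bash
python3 - <<'E'
from h import *
c=cam('wrist','w6.png');s=read_state();print(s['time'],s['tool_pos'],s['q'])
M=R.from_rotvec(s['tcp_rot']).as_matrix();print(np.degrees(np.arctan2(M[1,0],M[0,0])))
for n in('wrist','top'):
  if n=='top': c=cam('top')
  for nm,z in(('selector_grip',.094),('heat_grip',.094),('heat_pointer',.065),('index_mark',.065),('lid',.133),('saucepan',.066)):
    for t in tip_of(n,nm)[:1]: print(nm,t, atz(c,t['location'],z).round(4))
E
```

```text
21.6 [ 0.5058673  -0.09062876  0.23275548] [-2.25753413e-01 -4.30968887e-02  1.94029269e+00  1.39144402e-05
  1.24578004e+00 -1.88757526e+00]
-174.78486013363053
selector_grip {'location': [408.0, 184.6], 'p': 0.93} [0.4972 0.0579 0.094 ]
heat_grip {'location': [253.3, 180.1], 'p': 0.79} [ 0.5063 -0.0886  0.094 ]
heat_pointer {'location': [246.4, 210.9], 'p': 0.69} [ 0.5474 -0.0919  0.065 ]
index_mark {'location': [210.2, 177.7], 'p': 0.66} [ 0.5146 -0.1327  0.065 ]
selector_grip {'location': [249.4, 210.9], 'p': 0.96} [0.4931 0.0505 0.094 ]
heat_grip {'location': [309.4, 209.8], 'p': 0.66} [ 0.4957 -0.1048  0.094 ]
lid {'location': [225.4, 155.0], 'p': 0.93} [0.6331 0.1102 0.133 ]
```

View pics/w6.png

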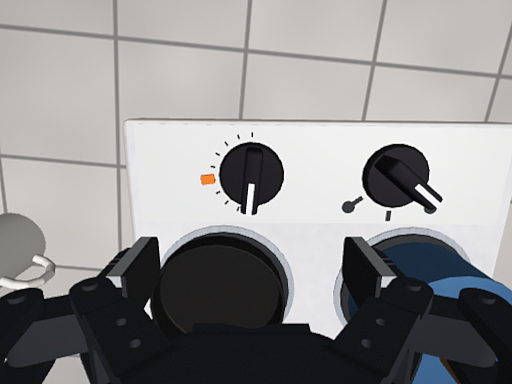

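The selector pointer is now at the left mark, around (430,205) in this reversed wrist view. The heat knob is at (251,175) and the clip at (207,180). Next I'll work out the exact angles.

```bash
cat >> h.py <<'E'
def heat(c,x0=(.506,-.0915),hi=(25,255,255)):
    ax=circfit(c,x0,.034,.070,np.arange(0,360,5),band=.008)
    h=cv2.cvtColor(c['image'],cv2.COLOR_RGB2HSV);o=cv2.inRange(h,(5,180,150),hi)
    p0=proj(c,(ax[0][0],ax[0][1],.07));yy,xx=np.nonzero(o);k=np.hypot(xx-p0[0],yy-p0[1])<75;cl=(xx[k].mean(),yy[k].mean())
    P=atz(c,cl,.064)[:2];d=P-ax[0]
    # white line on bar top, within disc
    T=.106;w=(c['image'].min(2)>150);yy,xx=np.nonzero(w)
    Q=np.array([atz(c,(a,b),T)[:2] for a,b in zip(xx,yy)]);r=np.hypot(*(Q-ax[0]).T);Q=Q[r<.0305]
    lab=None
    q=(Q-ax[0]);v=q.mean(0)
    return ax,cl,np.degrees(np.arctan2(d[1],d[0])),np.hypot(*d),len(Q),v,np.degrees(np.arctan2(v[1],v[0]))
E
python3 - <<'E'
from h import *
c=cam('wrist');print(heat(c))
ax=circfit(c,(.4925,.059),.034,.070,np.arange(0,360,5),band=.008);print(ax)
im=c['image'].copy()
E
```

```text
((array([ 0.5069, -0.0907]), 70, np.float64(0.0008)), (np.float64(207.9142857142857), np.float64(177.98095238095237)), np.float64(-78.01045857249807), np.float64(0.04576615983318127), 679, array([0.01598646, 0.00210769]), np.float64(7.510667481147066))
(array([0.4941, 0.0561]), 67, np.float64(0.0004))
```

Request:
apply_moves:
  fingers: [1,1,1,1,1,1,1,1,1]
  travel:
    - [0,0,0.3]
    - [0,0,0.6]
    - [0,0,0.7]
    - [0,0,0.6]
    - [0,0,0.4]
    - [0,0,0.3]
    - [0,0,0.15]
    - [0,0,0.05]
    - [0,0,0]
  rotation:
    - [0,0,0]
    - [0,0,0]
    - [0,0,0]
    - [0,0,0]
    - [0,0,0]
    - [0,0,0]
    - [0,0,0]
    - [0,0,0]
    - [0,0,0]

```text
time: 23.2
tool_pos: [0.5063, -0.0907, 0.0783]
tcp_rot: [0.144, -3.138, -0.0]
wrist_force: [0.1, -0.5, 0.2]
width: 0.999
grip_force: 0.0
```

Request:
apply_moves:
  fingers: [0,0,0,0,0,0,0,0,0,0]
  newtons: 80
  travel:
    - [0,0,0]
    - [0,0,0]
    - [0,0,0]
    - [0,0,0]
    - [0,0,0]
    - [0,0,0]
    - [0,0,0]
    - [0,0,0]
    - [0,0,0]
    - [0,0,0]
  rotation:
    - [0,0,0]
    - [0,0,0]
    - [0,0,0]
    - [0,0,0]
    - [0,0,0]
    - [0,0,0]
    - [0,0,0]
    - [0,0,0]
    - [0,0,0]
    - [0,0,0]

```text
time: 24.2
tool_pos: [0.5063, -0.0902, 0.0791]
tcp_rot: [0.144, -3.138, -0.001]
wrist_force: [-2.3, 2.4, 4.9]
width: 0.175
grip_force: 78.0
```

```bash
python3 - <<'E'
from h import *
s=read_state();M=R.from_rotvec(s['tcp_rot']).as_matrix();print(s['tool_pos'],np.degrees(np.arctan2(M[1,0],M[0,0])),s['torque'],s['wrist_force'],s['grip_force'])
E
```

```text
[ 0.50633211 -0.09024707  0.07907156] -174.76075872902865 [ 0.51693493  0.38328876 -0.07143608] [-2.33169195  2.41466014  4.90370795] 78.04516911506653
```

Request:
apply_moves:
  fingers: [0,0,0,0,0,0,0,0,0,0,0,0]
  travel:
    - [0,0,0]
    - [0,0,0]
    - [0,0,0]
    - [0,0,0]
    - [0,0,0]
    - [0,0,0]
    - [0,0,0]
    - [0,0,0]
    - [0,0,0]
    - [0,0,0]
    - [0,0,0]
    - [0,0,0]
  rotation:
    - [0,0,0.4]
    - [0,0,0.7]
    - [0,0,0.8]
    - [0,0,0.8]
    - [0,0,0.8]
    - [0,0,0.8]
    - [0,0,0.8]
    - [0,0,0.8]
    - [0,0,0.8]
    - [0,0,0.8]
    - [0,0,0.8]
    - [0,0,0.8]

```text
time: 25.4
tool_pos: [0.506, -0.0909, 0.079]
tcp_rot: [-1.315, -2.852, 0.001]
wrist_force: [-2.5, 0.3, 5.8]
width: 0.175
grip_force: 78.1
```

Request:
apply_moves:
  fingers: [0,0,0,0,0,0,0]
  travel:
    - [0,0,0]
    - [0,0,0]
    - [0,0,0]
    - [0,0,0]
    - [0,0,0]
    - [0,0,0]
    - [0,0,0]
  rotation:
    - [0,0,0.8]
    - [0,0,0.8]
    - [0,0,0.8]
    - [0,0,0.8]
    - [0,0,0.6]
    - [0,0,0.4]
    - [0,0,0]

```text
time: 26.1
tool_pos: [0.5058, -0.091, 0.079]
tcp_rot: [-1.903, -2.499, 0.002]
wrist_force: [-4.0, 0.0, 7.2]
width: 0.17
grip_force: 78.4
```

```bash
python3 - <<'E'
from h import *
c=cam('wrist');s=read_state();M=R.from_rotvec(s['tcp_rot']).as_matrix();print(s['tool_pos'],np.degrees(np.arctan2(M[1,0],M[0,0])),s['torque'],s['wrist_force'],s['grip_force'])
h=cv2.cvtColor(c['image'],cv2.COLOR_RGB2HSV);o=cv2.inRange(h,(5,180,150),(25,255,255));yy,xx=np.nonzero(o)
print(len(xx),xx.mean(),yy.mean(),atz(c,(xx.mean(),yy.mean()),.064))
E
```

```text
[ 0.50573191 -0.09105229  0.07907211] 105.45810886298662 [-0.02198457  0.57346285 -0.08279208] [-4.94005117  0.29366916  7.198022  ] 78.37955117225647
0 nan nan [nan nan nan]<stdin>:4: RuntimeWarning: Mean of empty slice.
  ret = ret.dtype.type(ret / rcount)
```

Request:
apply_moves:
  fingers: [0.4,1,1,1,1,1,1,1,1,1,1,1]
  travel:
    - [0,0,0]
    - [0,0,0]
    - [0,0,0]
    - [0,0,0]
    - [0,0,0]
    - [0,0,-0.2]
    - [0,0,-0.5]
    - [0,0,-0.8]
    - [0,0,-0.8]
    - [0,0,-0.6]
    - [0,0,-0.2]
    - [0,0,0]
  rotation:
    - [0,0,0]
    - [0,0,0]
    - [0,0,0]
    - [0,0,0]
    - [0,0,0]
    - [0,0,0]
    - [0,0,0]
    - [0,0,0]
    - [0,0,0]
    - [0,0,0]
    - [0,0,0]
    - [0,0,0]

```text
time: 27.35
tool_pos: [0.5077, -0.091, 0.236]
tcp_rot: [1.9, 2.497, 0.003]
wrist_force: [0.4, 0.1, -0.3]
width: 1.002
grip_force: 0.0
```

```bash
python3 - <<'E'
from h import *
c=cam('wrist');s=read_state();M=R.from_rotvec(s['tcp_rot']).as_matrix();print(s['time'],s['tool_pos'],np.degrees(np.arctan2(M[1,0],M[0,0])))
print(heat(c))
h=cv2.cvtColor(c['image'],cv2.COLOR_RGB2HSV);o=cv2.inRange(h,(5,180,150),(25,255,255));yy,xx=np.nonzero(o);print(xx.min(),xx.max(),yy.min(),yy.max())
for nm,z in(('heat_grip',.094),('heat_pointer',.065),('index_mark',.065)):
    for t in tip_of('wrist',nm)[:1]: print(nm,t, atz(c,t['location'],z).round(4))
p=[proj(c,(.506,-.091,z)) for z in(.06,.07,.106)];print(np.round(p,1).tolist())
x,y=int(p[1][0]),int(p[1][1]);cv2.imwrite('pics/w7.png',cv2.resize(c['image'][y-75:y+75,x-100:x+100],None,fx=4,fy=4,interpolation=2)[:,:,::-1]);print(x-100,y-75)
E
```

```text
27.4 [ 0.50649274 -0.09077169  0.23379595] 105.45709187181401
((array([ 0.5069, -0.09  ]), 71, np.float64(0.001)), (np.float64(245.0408163265306), np.float64(215.26530612244898)), np.float64(-78.42315897890882), np.float64(0.04885888969591743), 658, array([ 0.00399305, -0.01543316]), np.float64(-75.49386758230487))
242 249 211 218
heat_grip {'location': [250.7, 178.7], 'p': 0.69} [ 0.5097 -0.0902  0.094 ]
heat_pointer {'location': [247.0, 210.5], 'p': 0.66} [ 0.5172 -0.1317  0.065 ]
index_mark {'location': [243.5, 209.4], 'p': 0.44} [ 0.5133 -0.1315  0.065 ]
[[246.9, 171.3], [246.9, 173.3], [246.6, 181.4]]
146 98
```

View pics/w7.png

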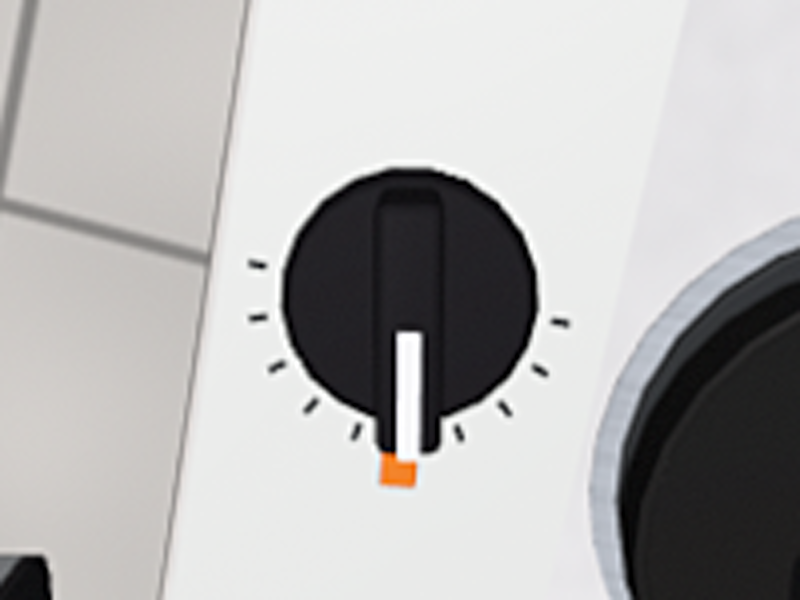

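The pointer is 3.9° short of the clip: the bar's centre line is at x=410 in the crop and the clip's centre at x=399. I'll grip the knob again and turn it a little further clockwise.

Request:
apply_moves:
  fingers: [1,1,1,1,1,1,1,1,1]
  travel:
    - [0,0,0.3]
    - [0,0,0.6]
    - [0,0,0.7]
    - [0,0,0.6]
    - [0,0,0.4]
    - [0,0,0.3]
    - [0,0,0.15]
    - [0,0,0.05]
    - [0,0,0]
  rotation:
    - [0,0,0]
    - [0,0,0]
    - [0,0,0]
    - [0,0,0]
    - [0,0,0]
    - [0,0,0]
    - [0,0,0]
    - [0,0,0]
    - [0,0,0]

```text
time: 28.45
tool_pos: [0.506, -0.0907, 0.0778]
tcp_rot: [-1.902, -2.499, 0.001]
wrist_force: [0.3, 0.3, 0.6]
width: 1.003
grip_force: 0.0
```

Request:
apply_moves:
  fingers: [0,0,0,0,0,0,0,0,0,0,0,0]
  travel:
    - [0,0,0]
    - [0,0,0]
    - [0,0,0]
    - [0,0,0]
    - [0,0,0]
    - [0,0,0]
    - [0,0,0]
    - [0,0,0]
    - [0,0,0]
    - [0,0,0]
    - [0,0,0]
    - [0,0,0]
  rotation:
    - [0,0,0]
    - [0,0,0]
    - [0,0,0]
    - [0,0,0]
    - [0,0,0]
    - [0,0,0]
    - [0,0,0]
    - [0,0,0]
    - [0,0,0.25]
    - [0,0,0.25]
    - [0,0,0.15]
    - [0,0,0]

```text
time: 29.65
tool_pos: [0.5057, -0.0911, 0.0791]
tcp_rot: [-1.986, -2.433, 0.002]
wrist_force: [-4.4, -1.2, 5.7]
width: 0.175
grip_force: 79.2
```

Request:
apply_moves:
  fingers: [0.4,1,1,1,1,1,1,1,1,1,1,1]
  travel:
    - [0,0,0]
    - [0,0,0]
    - [0,0,0]
    - [0,0,0]
    - [0,0,0]
    - [0,0,-0.2]
    - [0,0,-0.5]
    - [0,0,-0.8]
    - [0,0,-0.8]
    - [0,0,-0.6]
    - [0,0,-0.2]
    - [0,0,0]
  rotation:
    - [0,0,0]
    - [0,0,0]
    - [0,0,0]
    - [0,0,0]
    - [0,0,0]
    - [0,0,0]
    - [0,0,0]
    - [0,0,0]
    - [0,0,0]
    - [0,0,0]
    - [0,0,0]
    - [0,0,0]

```text
time: 30.85
tool_pos: [0.5077, -0.091, 0.236]
tcp_rot: [1.984, 2.431, 0.003]
wrist_force: [0.4, 0.0, -0.2]
width: 1.001
grip_force: 0.0
```

```bash
python3 - <<'E'
from h import *
c=cam('wrist');s=read_state();M=R.from_rotvec(s['tcp_rot']).as_matrix();print(s['time'],s['tool_pos'],np.degrees(np.arctan2(M[1,0],M[0,0])))
print(heat(c))
p=proj(c,(.506,-.091,.07));x,y=int(p[0]),int(p[1])
a=cv2.resize(c['image'][y-60:y+60,x-60:x+60],(400,400),interpolation=2)
c=cam('side');b=cv2.resize(c['image'][105:185,240:320],(400,400),interpolation=2)
cv2.imwrite('pics/w8.png',np.hstack([a,b])[:,:,::-1])
E
```

```text
30.9 [ 0.50649085 -0.09076652  0.23378319] 101.55737906696092
((array([ 0.5069, -0.0901]), 70, np.float64(0.0008)), (np.float64(248.61363636363637), np.float64(215.6818181818182)), np.float64(-77.54226398084113), np.float64(0.048916934205695095), 661, array([ 0.00269844, -0.01572823]), np.float64(-80.26473816169499))
```

View pics/w8.png

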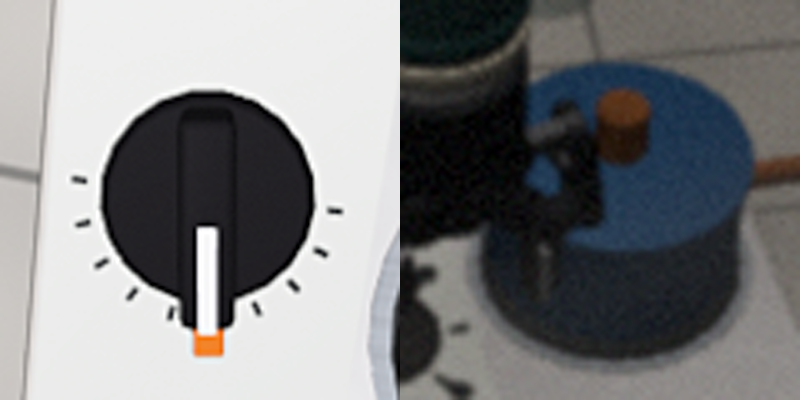

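The pointer line (x about 207) is centred over the clip (x about 208), and the lid sits flush on the pan. Handing in.

```bash
python3 -c "
from workcell import *
print(finish_job())"
```

```text
the job is handed in; nothing more can be done
None
```

I handed the job in at about 31 s: the lid is seated on the blue saucepan, the selector is turned to its left end stop, and the heat pointer is on the orange clip to within about half a degree by camera; the judge's result wasn't shown.

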